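# Clamp the pine block with the ratchet lever

### The arm

A 6-joint arm with a two-finger parallel gripper is mounted at the origin on a cart in front of the work surface, level with it; the furniture and walls round the work are solid. World frame = base frame: x ahead of the robot, y to its left, z up, the work surface at z = 0. Lengths are in m, angles in rad, forces in N, time in s.
With the tool pointing down it reaches from about 0.35 to 0.975 m from the base axis. Payload 4.9 kg.
Tool frame: the origin (TCP) lies on the centre line of the jaws, within the pads' length; the fingertips stand manip.tip_reach ahead of it and the grasp point (between the pads) is the TCP (manip.tip_reach is the distance from the TCP to the fingertips, in m); z points along the fingers, y is the line along which they close (so a half turn about z gives the same grasp; the last joint's range is limited). The gripper opens to 85 mm and grips with 20 to 120 N. Pads are 22 mm wide; open, the fingers measure 114 mm over their backs; the gripper's body (76 mm by 85 mm) begins 54 mm behind the grasp point. The pads swing forward as they close: fully open they stand 13 mm farther back than shut.
Start: joints at [-1.264, 0.053, 1.613, -0, 1.476, -0.119], TCP at [0.258, -0.569, 0.25] pointing down, gripper open.
Joint ranges: [-3.01, 3.01], [-1.01, 2.22], [0.06, 2.58], [-1.02, 4.17], [0.09, 2.62], [-3.14, 3.14]. Speed limits (rad/s): [2.57, 2.57, 3.14, 3.14, 3.14, 3.14].

### API

Orientations are given as a unit quaternion [w, x, y, z].
In Python, from plant import manip gives the robot as it stands. The module is installed in compiled form; this text tells all that it offers.
- The arm moves only by the tool move_arm, never from a script. Its argument "rows" is a list of rows, each a list of 7 numbers: the shift along the tool's x, y, z in cm, then the turn, a rotation vector about the tool's x, y, z in degrees, then the opening, from -1 (shut) to 1 (fully open). In form: [[tx, ty, tz, ax, ay, az, jaw], ...]. A call has 1 to 20 rows; each row shifts and turns the commanded pose from where the row before left it, along the tool's axes as they then stand; what a row does not reach is not made up. A row lasts 1/12 s, in which the tool goes at most 41.7 mm and 7.16 degrees, less where a joint would pass 70% of its speed; a pose out of reach is approached as far as the arm can. A call is refused whole if a number of a shift passes 4.17 or a number of a turn 7.16, either way. A call with a gripper value outside its range is refused whole. The fingers move at their own pace and stop on an object; the grip force is fixed at half the most. Time passes only in rows, so rows that do not move let the fingers close. It gives the time, the measured TCP pose, the force, the opening and the grip force at its end, in the units of the state.
- manip.state(): the state, without advancing time (a new reading comes with each control period).
- manip.grab_frame(name): name is "side" or "top" or "wrist"; returns a dict with "img" (384x512x3 uint8, blue, green, red), "mtx" (3x3 intrinsics, pixels), "k1" (the pictures are not rectified: a ray, as slopes to the right and down, at radius r is drawn at 1 + k1 r^2 times it, then the intrinsics apply), "R" (3x3) and "t" (3): a world point X has camera coordinates R X + t. Camera axes: x right, y down, z forward; pixel columns grow to the right and rows downward; lengths in m; the calibration is good to about 2 mm. A picture is of the moment at which its call begins. There is no depth.
- manip.job_done(): hands the job in; it is judged then, once.
The state is a dict: "time": time; "joint_pos": joint angles; "joint_vel": joint speeds; "joint_efforts": joint torques, N m; "tool_pos": TCP position; "tool_rot": TCP orientation; "contact_force": force on the tool from outside, world axes, zero at the start; "ft_torque": the same for the moment, N m; "gripper_width": opening from 0.0 (shut) to 1.0 (fully open); "grasp_force": force on a finger pad.
Only numpy, scipy, OpenCV 4.12 (cv2) and the standard library are available. Lean on these libraries where they do the work, as an engineer would, in place of code of your own. Each camera call takes 0.05 s, during which the arm holds its last target. There are 200 camera calls.

### The job

Lay the pine block flat and lengthwise on the bed of the blue ratchet clamp, between its two jaws, and let go. Then swing the red lever by its black grip back and forth to ratchet the spring pad onto the block until it is snug: stop pumping when driving the lever takes a push of about 8 N at the grip, and never push it harder than 12 N or the soft pine gets dented. Finally swing the lever back to its home stop and let go, leaving the gear and the carton alone.

Things in the scene. Friction and masses are not known exactly. Their poses are not given: they have to be found in the camera images.
- block: pine block (orange-brown wood), 62 x 110 x 38 mm, 0.17 kg; origin at the centre of its underside, its y axis along the 110 mm, z up
- clamp: blue ratchet clamp bolted to the bench, base 80 mm (x) by 335 mm (y); origin at the centre of its underside, y axis along the clamping direction from the stop jaw towards the ratchet wheel (radius 47 mm, top 49 mm over the bench)
- stop_face (a point): centre of the dark steel stop jaw's face, 31 mm over the bench; the stop is locked, its place along the bed differs from run to run
- clamp_pad: dark steel spring pad on two coil springs, carried by the sliding jaw; origin in the plane of its face, at clamp y = 0.010 at the start. Each notch of the wheel (0.393 rad) moves the jaw 7.1 mm to clamp -y; once the block is against the stop, each notch adds 12 N of clamping force, felt as 2 N more at the grip when driving. The ratchet cannot be released
- lever (a joint): angle of the red lever about its upright axis (rad), 0 at its home stop, 1.2 at the far stop. It grows clockwise from above: the driving stroke, which turns the wheel; on the return the pawl clicks over the teeth with little force, and below 0.05 it has always caught the next tooth. Lever direction in the clamp's xy plane: 225 degrees at 0, 156 degrees at 1.2. It stays where it is left
- lever_grip: black upright round grip, free to spin, at the end of the lever, 20 mm diameter, from 60 to 120 mm over the bench, 110 mm from the lever's axis; origin at the centre of its lower end. Friction of lever and wheel: about 1 N at the grip. A full stroke with snug load advances two notches
- lever_axis (a point): point on the lever's and wheel's vertical axis, 60 mm over the bench
- bed (a point): point on the middle line of the clamp's bed, axes as the clamp's, 60 mm to clamp -y of its origin; the bed's top is 12 mm over the bench and open at both sides. The opening between the stop jaw face and the pad face, at the start, is 124 to 146 mm long; the jaws are 66 and 60 mm wide and reach 53 and 46 mm over the bench
- gear: loose steel gear wheel lying on the bench, 60 mm diameter, 24 mm high; leave it alone
- carton: loose grey carton, 60 x 90 x 60 mm, near the bench's front edge; leave it alone

How it is judged:
By the outcome, as a careful person would: the job done as asked, in the order asked, and still so for the second after the job is handed in, with the robot touching nothing.
It also fails if it takes over 72 s, if anything falls off the work surface, if the arm or the gripper's body presses on something with over 40 N, if the wrist force passes 120 N, or if a joint passes its speed limit or range.

## Working session

There is one attempt and no reset: what is moved stays moved. The work goes in short steps, Python scripts to look and compute and a tool call to move; the robot and the scene stay as the last step left them, time stands still between calls to the robot, and variables do not carry over. Pictures are saved under pics/ and viewed, at most 10 in all, crops included, and the job is handed in when it is done.

Besides the shell and the picture viewer there is one more tool, called after ">>>" in YAML: its name, and indented under it one key for each argument. move_arm: Moves the arm, as the interface text tells. Its arguments: {"type":"object","properties":{"rows":{"type":"array","items":{"type":"array","items":{"type":"number"}}}},"required":["rows"]}

```bash
mkdir -p pics; cat > h.py <<'E'
import numpy as np,cv2
from plant import manip
def grab(n,save=None):
    f=manip.grab_frame(n)
    if save: cv2.imwrite('pics/'+save,f['img'])
    return f
def ray(f,u,v):
    K=f['mtx']; d=np.array([(u-K[0,2])/K[0,0],(v-K[1,2])/K[1,1]]); s=d.copy()
    for _ in range(30): s=d/(1+f['k1']*(s@s))
    R=np.array(f['R']);t=np.array(f['t'])
    return -R.T@t, R.T@np.r_[s,1]
def onz(f,u,v,z):
    c,d=ray(f,u,v); return c+d*(z-c[2])/d[2]
def proj(f,X):
    p=np.array(f['R'])@X+f['t']; s=p[:2]/p[2]; s=s*(1+f['k1']*(s@s)); return f['mtx'][:2,:2]@s+f['mtx'][:2,2]
E
python3 - <<'E'
from h import *
a=grab('top','top0.png');b=grab('side','side0.png')
import pickle;pickle.dump((a,b),open('f0.pkl','wb'))
cv2.imwrite('pics/both0.png',cv2.resize(np.vstack([a['img'],b['img']]),(450,600))) 
s=manip.state();print(s,manip.tip_reach)
for f in(a,b):print(-np.array(f['R']).T@f['t'])
E
```

```text
{'time': 0.1, 'joint_pos': array([-1.26401129e+00,  5.33131047e-02,  1.61417327e+00, -3.91118590e-05,
        1.47604957e+00, -1.18992144e-01]), 'joint_vel': array([ 0.00071604, -0.00113793, -0.00260074,  0.00035798,  0.00090327,
       -0.00069012]), 'joint_efforts': array([ 9.73792908e-05, -3.94898951e+01, -3.71366358e+01, -1.11901190e-04,
        3.86871499e-03,  8.04359416e-06]), 'tool_pos': array([ 0.2579715 , -0.56867366,  0.24916224]), 'tool_rot': array([-9.65538993e-04,  9.77423824e-01,  2.11285882e-01, -1.10480601e-04]), 'contact_force': array([ 0.00575744,  0.92403446, -0.85990955]), 'ft_torque': array([ 0.02888278, -0.02708669, -0.02212564]), 'grasp_force': 0.0, 'gripper_width': 0.9993198368331361} 0.019
[0.31560254 0.24619156 0.98305889]
[0.07218338 0.73560504 0.80750362]
```

View pics/top0.png

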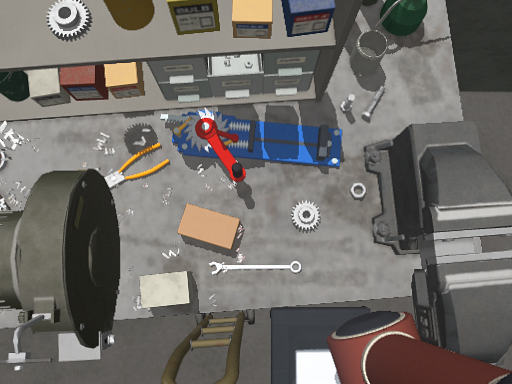

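View pics/side0.png

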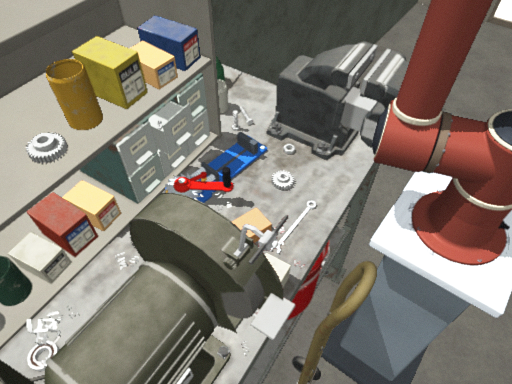

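The top view shows the clamp (px 170–345, 110–165) with its lever axis near (206,127) and the grip near (238,172). The block is at (210,227), the gear at (306,215) and the carton at (165,290). A shelf stands just behind the clamp.

```bash
python3 - <<'E'
from h import *
import pickle
a,b=pickle.load(open('f0.pkl','rb'))
cv2.imwrite('pics/crop0.png',cv2.resize(a['img'][95:265,150:360],None,fx=3.8,fy=3.5,interpolation=cv2.INTER_CUBIC))
for f,n in((a,'top'),):
    h=cv2.cvtColor(f['img'],cv2.COLOR_BGR2HSV)
    for nm,lo,hi,z in(('blue',(105,130,50),(125,255,255),.012),('block',(5,80,110),(18,200,255),.038),('red',(0,180,80),(4,255,255),.06)):
        m=cv2.inRange(h,lo,hi); m[:100]=0; m[270:]=0; m[:,:165]=0;m[:,360:]=0
        m=cv2.morphologyEx(m,cv2.MORPH_OPEN,np.ones((3,3)))
        c=[x for x in cv2.findContours(m,0,2)[0] if cv2.contourArea(x)>60]
        c=np.vstack(c) if nm=='blue' else max(c,key=cv2.contourArea)
        r=cv2.minAreaRect(c);P=cv2.boxPoints(r)
        print(nm,r,[ (p.round(1).tolist(),onz(f,*p,z).round(4).tolist()) for p in P])
        if nm=='block':
            for e in (.03,.05):
                ap=cv2.approxPolyDP(cv2.convexHull(c),e*cv2.arcLength(c,True)*.5,True)[:,0]
                print([(p.tolist(),onz(f,*p.astype(float),z)[:2].round(4).tolist()) for p in ap])
E
```

```text
blue ((256.2022399902344, 140.63169860839844), (168.4909210205078, 38.71938705444336), 4.122297763824463) [([170.8000030517578, 153.89999389648438], [0.5442, 0.4088, 0.012]), ([173.60000610351562, 115.30000305175781], [0.626, 0.4049, 0.012]), ([341.6000061035156, 127.4000015258789], [0.6, 0.0573, 0.012]), ([338.79998779296875, 166.0], [0.5184, 0.0656, 0.012])]
block ((208.0275421142578, 225.9082794189453), (56.3201904296875, 31.991397857666016), 16.699243545532227) [([176.5, 233.10000610351562], [0.3808, 0.39, 0.038]), ([185.6999969482422, 202.5], [0.4406, 0.3732, 0.038]), ([239.60000610351562, 218.6999969482422], [0.4085, 0.2677, 0.038]), ([230.39999389648438, 249.3000030517578], [0.3492, 0.2854, 0.038])]
[([186, 204], [0.4377, 0.3725]), ([237, 218], [0.4099, 0.2728]), ([230, 248], [0.3517, 0.2862]), ([178, 233], [0.381, 0.387])]
[([186, 204], [0.4377, 0.3725]), ([237, 218], [0.4099, 0.2728]), ([230, 248], [0.3517, 0.2862]), ([178, 233], [0.381, 0.387])]
red ((220.30490112304688, 149.75608825683594), (54.0361213684082, 16.398244857788086), 51.34019088745117) [([197.0, 133.8000030517578], [0.573, 0.3505, 0.06]), ([209.8000030517578, 123.5], [0.5937, 0.3257, 0.06]), ([243.60000610351562, 165.6999969482422], [0.5091, 0.2596, 0.06]), ([230.8000030517578, 176.0], [0.489, 0.2843, 0.06])]
```

View pics/crop0.png

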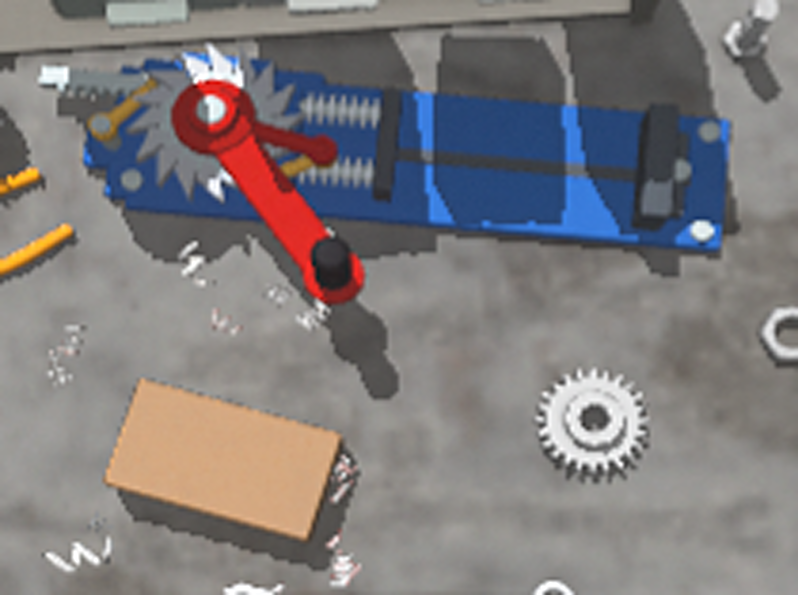

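The crop shows the bed open towards the near side. The stop jaw is at crop x 635–680, the pad face at about crop x 400 and the grip top at about (330,248). Next I'll turn these into positions and check the shelf.

```bash
python3 - <<'E'
from h import *
import pickle
a,b=pickle.load(open('f0.pkl','rb'))
C=lambda x,y:(150+(x+.5)/3.8-.5,95+(y+.5)/3.5-.5)
def tri(p,q):
    c1,d1=ray(a,*p);c2,d2=ray(b,*q)
    s=np.linalg.lstsq(np.c_[d1,-d2],c2-c1,rcond=None)[0]; return (c1+s[0]*d1).round(3),(c2+s[1]*d2).round(3)
print('shelf top',tri((335,47),(213,60)),'bottom',tri((317,100),(221,137)))
print('vise',tri((467,130),(345,45)))
for nm,p,z in(('edgeR far',(730,121),.012),('edgeR near',(718,253),.012),('near L',(110,207),.012),
 ('stop face bottom near',(634,224),.012),('stop top near L',(645,178),.053),('stop face bottom far',(641,160),.012),('stoptop far L',(648,106),.053),('stoptop far R',(676,106),.053),
 ('pad top far R',(400,92),.046),('pad top near R',(392,195),.046),('grip top',(332,248),.12),('grip bottom',(333,285),.06),('boss',(210,108),.075),('boss60',(210,108),.06)):
    print(nm,onz(a,*C(*p),z).round(4))
cv2.imwrite('pics/side_crop0.png',cv2.resize(b['img'][120:270,150:310],None,fx=5,fy=4,interpolation=cv2.INTER_CUBIC))
E
```

```text
shelf top (array([0.662, 0.111, 0.255]), array([0.658, 0.109, 0.254])) bottom (array([ 0.664,  0.105, -0.003]), array([ 0.659,  0.102, -0.005]))
vise (array([ 0.515, -0.077,  0.289]), array([ 0.421, -0.108,  0.276]))
edgeR far [0.5961 0.0572 0.012 ]
edgeR near [0.5165 0.0662 0.012 ]
near L [0.5444 0.3929 0.012 ]
stop face bottom near [0.5338 0.1112 0.012 ]
stop top near L [0.5511 0.1105 0.053 ]
stop face bottom far [0.5723 0.1065 0.012 ]
stoptop far L [0.593  0.1079 0.053 ]
stoptop far R [0.593  0.0932 0.053 ]
pad top far R [0.6032 0.2372 0.046 ]
pad top near R [0.543  0.2416 0.046 ]
grip top [0.497  0.2706 0.12  ]
grip bottom [0.4888 0.2718 0.06  ]
boss [0.5853 0.3339 0.075 ]
boss60 [0.5897 0.3353 0.06  ]
```

View pics/side_crop0.png

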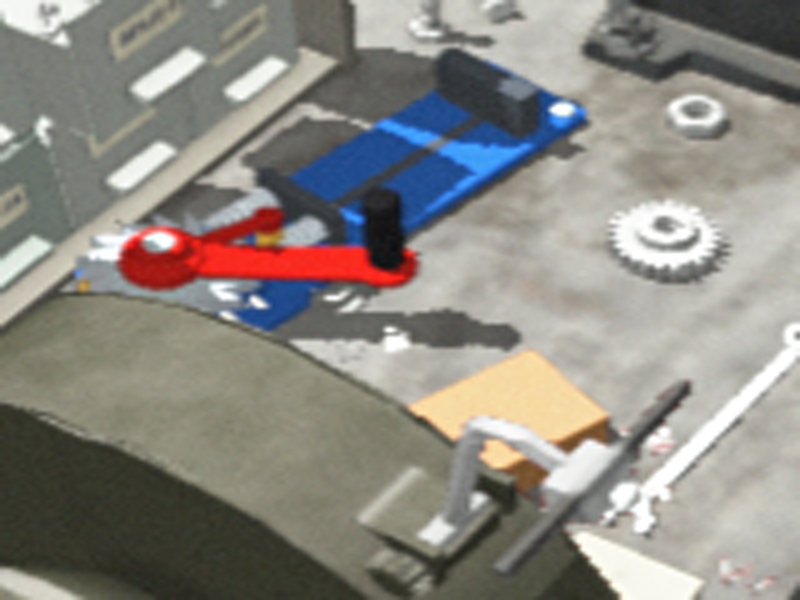

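>>> move_arm:
  rows:
    - [0,0,-3,0,0,-7,1]
    - [0,0,-3,0,0,-7,1]
    - [0,0,-3,0,0,-7,1]
    - [0,0,-3,0,0,-7,1]
    - [0,0,-3,0,0,-7,1]
    - [0,0,-3,0,0,-7,1]
    - [0,0,-3,0,0,-6.7,1]
    - [3.5,0.55,0,0,0,0,1]
    - [3.5,0.55,0,0,0,0,1]
    - [3.5,0.55,0,0,0,0,1]
    - [3.5,0.55,0,0,0,0,1]
    - [3.5,0.55,0,0,0,0,1]
    - [3.5,0.55,0,0,0,0,1]
    - [3.5,0.55,0,0,0,0,1]
    - [3.5,0.55,0,0,0,0,1]
    - [3.5,0.55,0,0,0,0,1]
    - [3.5,0.55,0,0,0,0,1]
    - [3.5,0.55,0,0,0,0,1]
    - [3.5,0.55,0,0,0,0,1]
    - [3.5,0.55,0,0,0,0,1]

```text
time: 1.77
tool_pos: [0.4591, -0.1529, 0.4599]
tool_rot: [-0.0, 0.803, 0.595, -0.0]
contact_force: [1.0, -0.9, 0.7]
gripper_width: 1.001
grasp_force: 0.0
```

>>> move_arm:
  rows:
    - [3.4,-1.55,0,0,0,0,1]
    - [3.4,-1.55,0,0,0,0,1]
    - [3.4,-1.55,0,0,0,0,1]
    - [3.4,-1.55,0,0,0,0,1]
    - [3.4,-1.55,0,0,0,0,1]
    - [3.4,-1.55,0,0,0,0,1]
    - [3.4,-1.55,0,0,0,0,1]
    - [3.4,-1.55,0,0,0,0,1]
    - [3.4,-1.55,0,0,0,0,1]
    - [3.4,-1.55,0,0,0,0,1]
    - [3.4,-1.55,2,0,0,0,1]
    - [3.4,-1.55,2.5,0,0,0,1]
    - [3.1,-1.55,2.5,0,0,0,1]
    - [0,0,2,0,0,0,1]
    - [0,0,2,0,0,0,1]
    - [0,0,2,0,0,0,1]
    - [0,0,0,0,0,0,1]

```text
time: 3.18
tool_pos: [0.3924, 0.3191, 0.3273]
tool_rot: [-0.0, 0.803, 0.596, -0.005]
contact_force: [0.1, 0.9, -1.0]
gripper_width: 1.001
grasp_force: 0.0
```

```bash
cat >> h.py <<'E'
def pose(s=None):
    s=s or manip.state(); q=s['tool_rot']; yaw=2*np.degrees(np.arctan2(q[2],q[1])); return s['tool_pos'],yaw%360
def delta(x,y,z,yaw):
    p,w=pose(); c,s=np.cos(np.radians(w)),np.sin(np.radians(w)); d=np.array([x,y,z])-p
    dy=(yaw-w+90)%180-90
    print('at',p.round(4),'yaw',round(w,2),'-> tool cm',(100*np.array([c*d[0]+s*d[1],s*d[0]-c*d[1],-d[2]])).round(2),'turn',round(-dy,2))
E
python3 - <<'E'
from h import *
s=manip.state();print(s['time'],s['joint_pos'].round(2),s['tool_rot'].round(4),s['contact_force'].round(2))
delta(.3948,.3293,.024,73.1)
f=grab('wrist','w1.png')
import pickle;pickle.dump(f,open('w1.pkl','wb'))
E
```

```text
3.1833 [ 0.54 -0.26  1.78  0.    1.64  0.83] [-5.000e-04  8.031e-01  5.958e-01 -4.700e-03] [ 0.08  0.93 -1.01]
at [0.3924 0.3191 0.3273] yaw 73.14 -> tool cm [ 1.05 -0.06 30.33] turn 0.04
```

View pics/w1.png

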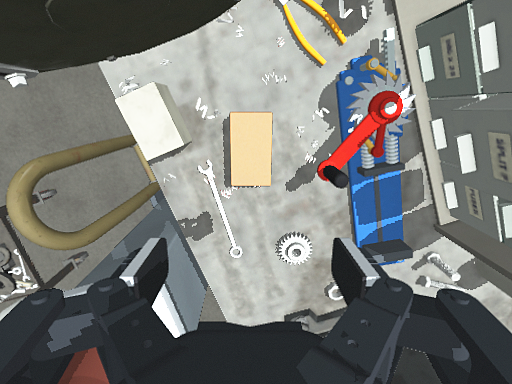

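The wrist view shows the block face at (230–272, 112–186), aligned with the tool. Also in view are the lever boss at (387,105), the grip at (338,178), the pad near (380,168) and the stop near (383,245). I'll cross-check all of them from here.

```bash
python3 - <<'E'
from h import *
import pickle
f=pickle.load(open('w1.pkl','rb'))
print('cam',(-np.array(f['R']).T@f['t']).round(3))
h=cv2.cvtColor(f['img'],cv2.COLOR_BGR2HSV)
m=cv2.inRange(h,(5,80,110),(18,200,255)); m[:,:200]=0;m[:100]=0;m[200:]=0;m[:,300:]=0
c=max(cv2.findContours(m,0,2)[0],key=cv2.contourArea); r=cv2.minAreaRect(c)
P=np.array([onz(f,*p,.038) for p in cv2.boxPoints(r)]);print('block',P[:,:2].round(4).tolist(),P.mean(0).round(4))
m=cv2.inRange(h,(105,130,50),(125,255,255)); m[:,:330]=0;m[:,410:]=0;m[260:]=0
c=np.vstack([x for x in cv2.findContours(m,0,2)[0] if cv2.contourArea(x)>60]);r=cv2.minAreaRect(c)
P=np.array([onz(f,*p,.012) for p in cv2.boxPoints(r)]);print('clamp',P[:,:2].round(4).tolist(),P.mean(0).round(4))
cv2.imwrite('pics/w1c.png',cv2.resize(f['img'][50:270,300:430],None,fx=4.5,fy=2.7,interpolation=cv2.INTER_CUBIC))
E
```

```text
cam [0.414 0.387 0.451]
block [[0.3945, 0.2752], [0.4093, 0.2708], [0.4089, 0.2692], [0.3941, 0.2737]] [0.4017 0.2722 0.038 ]
clamp [[0.5421, 0.4163], [0.6148, 0.4033], [0.6109, 0.0968], [0.5223, 0.1086]] [0.5725 0.2563 0.012 ]
```

View pics/w1c.png

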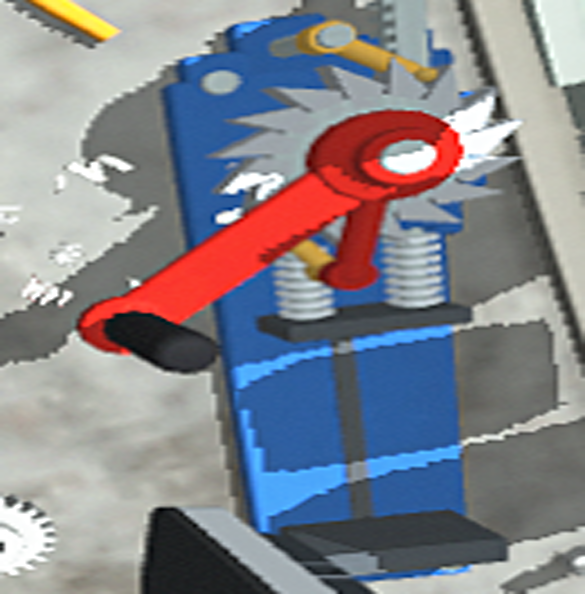

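```bash
python3 - <<'E'
from h import *
import pickle
a,b=pickle.load(open('f0.pkl','rb'));w=pickle.load(open('w1.pkl','rb'))
C=lambda x,y:(150+(x+.5)/3.8-.5,95+(y+.5)/3.5-.5)
W=lambda x,y:(300+(x+.5)/4.5-.5,50+(y+.5)/2.7-.5)
S=lambda x,y:(150+(x+.5)/5-.5,120+(y+.5)/4-.5)
def tri(*L):
    A=0;B=0
    for f,p in L:
        c,d=ray(f,*p);d/=np.linalg.norm(d);M=np.eye(3)-np.outer(d,d);A=A+M;B=B+M@c
    X=np.linalg.solve(A,B);return X.round(4),[np.round(np.subtract(proj(f,X),p),1).tolist() for f,p in L]
print('boss',tri((a,C(213,106)),(w,W(410,155)),(b,S(160,240))))
print('griptop',tri((a,C(333,246)),(w,W(188,353)),(b,S(383,200))))
print('padRfar top',tri((a,C(400,92)),(w,W(470,318))))
print('padRnear top',tri((a,C(391,195)),(w,W(275,338))))
for p in((230,112),(272,112),(272,186),(230,186)):print('blk',onz(w,*p,.038).round(4))
E
```

```text
boss (array([0.5879, 0.3333, 0.0688]), [[-0.2, 0.1], [-0.5, 1.1], [-0.6, -0.0]])
griptop (array([0.4984, 0.2694, 0.1092]), [[0.5, 1.1], [0.2, -0.2], [-0.8, -0.2]])
padRfar top (array([0.6066, 0.2378, 0.0399]), [[-0.3, -0.7], [-1.0, 0.6]])
padRnear top (array([0.5473, 0.2421, 0.0301]), [[-0.0, -0.2], [-0.3, 0.1]])
blk [0.3832 0.3902 0.038 ]
blk [0.4407 0.3728 0.038 ]
blk [0.4114 0.2668 0.038 ]
blk [0.3491 0.2855 0.038 ]
```

>>> move_arm:
  rows:
    - [1.1,0,3,0,0,0,1]
    - [0,0,3.5,0,0,0,1]
    - [0,0,3.5,0,0,0,1]
    - [0,0,3.5,0,0,0,1]
    - [0,0,3.5,0,0,0,1]
    - [0,0,3.5,0,0,0,1]
    - [0,0,3,0,0,0,1]
    - [0,0,2.5,0,0,0,1]
    - [0,0,2,0,0,0,1]
    - [0,0,1.3,0,0,0,1]
    - [0,0,0.8,0,0,0,1]
    - [0,0,0,0,0,0,1]
    - [0,0,0,0,0,0,1]

```text
time: 4.32
tool_pos: [0.3985, 0.3308, 0.0332]
tool_rot: [0.0, 0.803, 0.595, 0.001]
contact_force: [-0.7, 0.4, 0.3]
gripper_width: 1.005
grasp_force: 0.0
```

```bash
python3 - <<'E'
from h import *
s=manip.state();print(s['contact_force'].round(2)); delta(.3955,.3293,.024,73.1)
E
```

```text
[-0.7   0.42  0.25]
at [0.3985 0.3308 0.0332] yaw 73.08 -> tool cm [-0.23 -0.24  0.92] turn -0.02
```

>>> move_arm:
  rows:
    - [-0.2,-0.2,0.4,0,0,0,1]
    - [0,0,0.4,0,0,0,1]
    - [0,0,0,0,0,0,1]
    - [0,0,0,0,0,0,-1]
    - [0,0,0,0,0,0,-1]
    - [0,0,0,0,0,0,-1]
    - [0,0,0,0,0,0,-1]
    - [0,0,0,0,0,0,-1]
    - [0,0,0,0,0,0,-1]
    - [0,0,0,0,0,0,-1]
    - [0,0,0,0,0,0,-1]

```text
time: 5.23
tool_pos: [0.3955, 0.3294, 0.0248]
tool_rot: [0.0, 0.803, 0.595, 0.001]
contact_force: [0.6, 0.0, 4.8]
gripper_width: 0.716
grasp_force: 67.1
```

```bash
python3 - <<'E'
from h import *
s=manip.state();print(s['contact_force'].round(2),s['grasp_force'],s['gripper_width']); delta(.5666,.171,.15,85.5)
E
```

```text
[0.61 0.02 4.78] 67.08028078079224 0.7156835395826577
at [0.3955 0.3294 0.0248] yaw 73.1 -> tool cm [-10.18  20.97 -12.52] turn -12.4
```

>>> move_arm:
  rows:
    - [0,0,-1,0,0,0,-1]
    - [0,0,-2,0,0,0,-1]
    - [0,0,-3,0,0,0,-1]
    - [0,0,-3,0,0,-4.2,-1]
    - [0,0,-3,0,0,-4.2,-1]
    - [0,0,-3,0,0,-4,-1]
    - [0,0,0,0,0,0,-1]
    - [0,0,0,0,0,0,-1]

```text
time: 5.9
tool_pos: [0.3957, 0.3294, 0.1762]
tool_rot: [0.0, 0.735, 0.679, 0.002]
contact_force: [-0.3, -0.7, -2.5]
gripper_width: 0.717
grasp_force: 66.6
```

```bash
python3 - <<'E'
from h import *
s=manip.state();print(s['contact_force'].round(2),s['grasp_force'],s['gripper_width']); delta(.5666,.171,.15,85.5)
E
```

```text
[-0.26 -0.69 -2.55] 66.64900660514832 0.7166315526802819
at [0.3957 0.3294 0.1762] yaw 85.47 -> tool cm [-14.44  18.29   2.62] turn -0.03
```

>>> move_arm:
  rows:
    - [-1.2,1.5,0,0,0,0,-1]
    - [-2.4,3,0,0,0,0,-1]
    - [-2.4,3,0,0,0,0,-1]
    - [-2.4,3,0,0,0,0,-1]
    - [-2.4,3,0,0,0,0,-1]
    - [-2.4,3,0,0,0,0,-1]
    - [-1.2,1.6,0,0,0,0,-1]
    - [0,0,2,0,0,0,-1]
    - [0,0,2,0,0,0,-1]
    - [0,0,2,0,0,0,-1]
    - [0,0,0,0,0,0,-1]
    - [0,0,0,0,0,0,-1]

```text
time: 6.9
tool_pos: [0.5615, 0.1707, 0.1105]
tool_rot: [-0.002, 0.735, 0.679, -0.003]
contact_force: [-0.3, 0.7, -0.7]
gripper_width: 0.715
grasp_force: 66.5
```

```bash
python3 - <<'E'
from h import *
s=manip.state();print(s['contact_force'].round(2),s['joint_pos'].round(2)); delta(.5666,.171,.037,85.5)
w=grab('wrist','w2.png');a=grab('top')
cv2.imwrite('pics/w2s.png',np.hstack([cv2.resize(a['img'][95:225,200:360],(400,325)),cv2.resize(w['img'][:,:],(400,325))]))
E
```

```text
[-0.32  0.7  -0.69] [ 0.17  0.09  1.81 -0.    1.24  0.25]
at [0.5615 0.1707 0.1105] yaw 85.47 -> tool cm [0.07 0.5  7.35] turn -0.03
```

View pics/w2s.png

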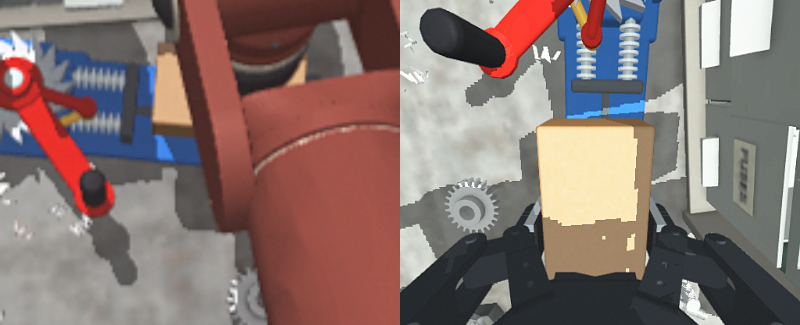

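The block hangs centred over the bed, with the pad clear ahead and the lever clear to the left. I'll lower it now.

>>> move_arm:
  rows:
    - [0,0.5,1.5,0,0,0,-1]
    - [0,0,2,0,0,0,-1]
    - [0,0,1.5,0,0,0,-1]
    - [0,0,0.7,0,0,0,-1]
    - [0,0,0.5,0,0,0,-1]
    - [0,0,0.4,0,0,0,-1]
    - [0,0,0.2,0,0,0,-1]
    - [0,0,0.2,0,0,0,-1]
    - [0,0,0,0,0,0,-1]
    - [0,0,0,0,0,0,-1]

```text
time: 7.83
tool_pos: [0.5695, 0.1709, 0.0447]
tool_rot: [0.0, 0.734, 0.679, 0.0]
contact_force: [0.8, -0.1, -1.3]
gripper_width: 0.716
grasp_force: 66.6
```

```bash
python3 - <<'E'
from h import *
s=manip.state();print(s['contact_force'].round(2),s['time']); delta(.5666,.171,.0368,85.5)
E
```

```text
[ 0.76 -0.07 -1.35] 7.8333
at [0.5695 0.1709 0.0447] yaw 85.5 -> tool cm [-0.02 -0.29  0.79] turn -0.0
```

>>> move_arm:
  rows:
    - [0,-0.2,0.2,0,0,0,-1]
    - [0,0,0.2,0,0,0,-1]
    - [0,0,0.2,0,0,0,-1]
    - [0,0,0.1,0,0,0,-1]
    - [0,0,0.1,0,0,0,-1]
    - [0,0,0,0,0,0,-1]
    - [0,0,0,0,0,0,-1]

```text
time: 8.42
tool_pos: [0.5671, 0.171, 0.0368]
tool_rot: [-0.0, 0.734, 0.679, -0.0]
contact_force: [-4.2, -1.2, 4.3]
gripper_width: 0.713
grasp_force: 67.1
```

```bash
python3 - <<'E'
from h import *
s=manip.state();print(s['contact_force'].round(2),s['time']); delta(.5666,.171,.0368,85.5)
E
```

```text
[-4.18 -1.25  4.35] 8.4167
at [0.5671 0.171  0.0368] yaw 85.5 -> tool cm [-0.   -0.05 -0.  ] turn 0.0
```

>>> move_arm:
  rows:
    - [0,0,0,0,0,0,0.75]
    - [0,0,0,0,0,0,0.9]
    - [0,0,0,0,0,0,1]
    - [0,0,0,0,0,0,1]
    - [0,0,0,0,0,0,1]
    - [0,0,0,0,0,0,1]
    - [0,0,-1,0,0,0,1]
    - [0,0,-2,0,0,0,1]
    - [0,0,-3.5,0,0,0,1]
    - [0,0,-4,0,0,0,1]
    - [0,0,-4,0,0,0,1]
    - [0,0,-4,0,0,0,1]
    - [0,0,0,0,0,0,1]
    - [0,0,0,0,0,0,1]

```text
time: 9.58
tool_pos: [0.5692, 0.1714, 0.2264]
tool_rot: [0.002, 0.734, 0.679, 0.004]
contact_force: [0.2, -0.6, -1.4]
gripper_width: 1.0
grasp_force: 0.0
```

```bash
python3 - <<'E'
from h import *
s=manip.state();print(s['contact_force'].round(2),s['time']); delta(.497,.270,.20,35)
w=grab('wrist','w3.png')
h=cv2.cvtColor(w['img'],cv2.COLOR_BGR2HSV)
m=cv2.inRange(h,(5,80,90),(18,200,255))
c=max(cv2.findContours(m,0,2)[0],key=cv2.contourArea);r=cv2.minAreaRect(c);P=np.array([onz(w,*p,.05) for p in cv2.boxPoints(r)]);print(r,P.round(4).tolist(),P.mean(0))
E
```

```text
[ 0.21 -0.55 -1.39] 9.5833
at [0.5692 0.1714 0.2264] yaw 85.5 -> tool cm [ 9.26 -7.97  2.64] turn 50.5
((246.5, 172.5), (57.0, 97.0), 0.0) [[0.5301, 0.1208, 0.05], [0.5422, 0.2302, 0.05], [0.6022, 0.2255, 0.05], [0.5964, 0.1154, 0.05]] [0.56773645 0.1729597  0.05      ]
```

View pics/w3.png

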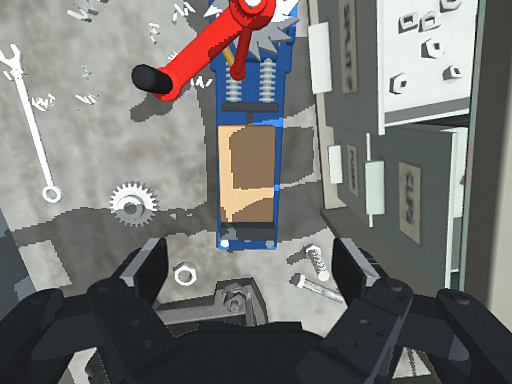

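The block lies flat between the jaws, at about (217–275, 125–222), close to the stop at row ~225. The pad is at row ~106. Next I'll refine the grip position and check the grinder clearance.

```bash
python3 - <<'E'
from h import *
import pickle
a,b=pickle.load(open('f0.pkl','rb'));w1=pickle.load(open('w1.pkl','rb'))
for z in(0,.1,.2,.3):
    print(z,'top(119,230)',onz(a,119,230,z).round(3)[:2],'top(95,172)',onz(a,95,172,z).round(3)[:2],'w1(238,5)',onz(w1,238,5,z).round(3)[:2],'w1(180,45)',onz(w1,180,45,z).round(3)[:2],'w1(100,62)',onz(w1,100,62,z).round(3)[:2])
w=grab('wrist')
i=w['img'].astype(int).max(2)
m=((i<55)*255).astype(np.uint8); m[:40]=0;m[115:]=0;m[:,:115]=0;m[:,185:]=0
c=max(cv2.findContours(m,0,2)[0],key=cv2.contourArea);r=cv2.minAreaRect(c);print(r,cv2.boxPoints(r).round(1).tolist())
for p in((139,75),(142,77),(145,79)):print('griptop',onz(w,*p,.12).round(4))
for p in((170,90),(167,88)):print('gripbot',onz(w,*p,.063).round(4))
print('boss',onz(w,254,4,.07).round(4)); delta(.497,.27,.2,35.4)
E
```

```text
0 top(119,230) [0.39  0.512] top(95,172) [0.509 0.566] w1(238,5) [0.436 0.524] w1(180,45) [0.339 0.501] w1(100,62) [0.218 0.513]
0.1 top(119,230) [0.382 0.485] top(95,172) [0.49  0.533] w1(238,5) [0.431 0.494] w1(180,45) [0.356 0.475] w1(100,62) [0.261 0.485]
0.2 top(119,230) [0.375 0.458] top(95,172) [0.47  0.501] w1(238,5) [0.426 0.463] w1(180,45) [0.373 0.45 ] w1(100,62) [0.305 0.457]
0.3 top(119,230) [0.367 0.431] top(95,172) [0.45  0.468] w1(238,5) [0.422 0.433] w1(180,45) [0.389 0.425] w1(100,62) [0.348 0.429]
((152.7413787841797, 79.10345458984375), (43.46243667602539, 24.816919326782227), 23.198589324951172) [[127.9000015258789, 81.9000015258789], [137.6999969482422, 59.099998474121094], [177.60000610351562, 76.30000305175781], [167.8000030517578, 99.0999984741211]]
griptop [0.4924 0.2729 0.12  ]
griptop [0.4944 0.2714 0.12  ]
griptop [0.4964 0.2698 0.12  ]
gripbot [0.4991 0.2655 0.063 ]
gripbot [0.4965 0.2675 0.063 ]
boss [0.5846 0.3282 0.07  ]
at [0.5667 0.1709 0.2209] yaw 85.5 -> tool cm [ 9.33 -7.73  2.09] turn 50.1
```

>>> move_arm:
  rows:
    - [0,0,0,0,0,7.1,0]
    - [0,0,0,0,0,7.1,0]
    - [0,0,0,0,0,7.1,0]
    - [0,0,0,0,0,7.1,0]
    - [0,0,0,0,0,7.1,0]
    - [0,0,0,0,0,7.1,0]
    - [0,0,0,0,0,7.1,0]
    - [0,0,0,0,0,0.4,0]
    - [0,0,0,0,0,0,0]
    - [0,0,0,0,0,0,0]

```text
time: 10.52
tool_pos: [0.5665, 0.1709, 0.2197]
tool_rot: [-0.0, 0.952, 0.305, -0.001]
contact_force: [-0.2, 0.0, -0.0]
gripper_width: 0.502
grasp_force: 0.0
```

```bash
python3 - <<'E'
from h import *
delta(.4955,.27,.18,35.4)
print(manip.state()['joint_pos'].round(2))
E
```

```text
at [0.5665 0.1709 0.2197] yaw 35.54 -> tool cm [-1.000e-02 -1.219e+01  3.970e+00] turn 0.14
[ 0.17 -0.    1.72  0.    1.43  1.12]
```

>>> move_arm:
  rows:
    - [0,-2,0,0,0,0,0]
    - [0,-3.5,0,0,0,0,0]
    - [0,-3.5,0,0,0,0,0]
    - [0,-2,0,0,0,0,0]
    - [0,-1.2,0,0,0,0,0]
    - [0,0,0,0,0,0,0]
    - [0,0,0,0,0,0,0]

```text
time: 11.1
tool_pos: [0.4965, 0.2703, 0.2209]
tool_rot: [0.0, 0.952, 0.305, -0.0]
contact_force: [0.5, 0.8, -0.5]
gripper_width: 0.502
grasp_force: 0.0
```

```bash
python3 - <<'E'
from h import *
delta(.4955,.27,.095,35.4)
w=grab('wrist','w4.png'); print(proj(w,np.array([.4955,.27,.12])),proj(w,np.array([.586,.3325,.07])))
E
```

```text
at [0.4965 0.2703 0.2209] yaw 35.49 -> tool cm [-0.1  -0.03 12.59] turn 0.09
[247.85067023 197.93647198] [249.76614066  66.19838244]
```

View pics/w4.png

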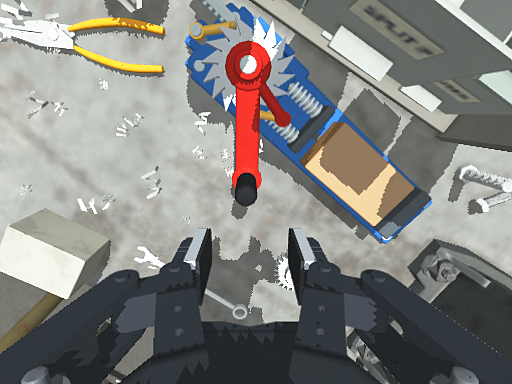

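```bash
python3 - <<'E'
from h import *
w=grab('wrist')
i=w['img'].astype(int).max(2)
m=((i<50)*255).astype(np.uint8); m[:165]=0;m[220:]=0;m[:,:220]=0;m[:,275:]=0
c=max(cv2.findContours(m,0,2)[0],key=cv2.contourArea);print(cv2.boundingRect(c),cv2.minEnclosingCircle(c))
print('cam',(-np.array(w['R']).T@w['t']).round(3))
for p in((246,189),(246,192)):print(onz(w,*p,.12).round(4),onz(w,*p,.09).round(4))
print('boss',onz(w,248,65,.07).round(4))
E
```

```text
(234, 173, 22, 33) ((245.0, 189.0), 16.278919219970703)
cam [0.555 0.31  0.345]
[0.5014 0.2754 0.12  ] [0.4943 0.2707 0.09  ]
[0.4993 0.2739 0.12  ] [0.4918 0.269  0.09  ]
boss [0.5864 0.3338 0.07  ]
```

Seen nearly end-on, the grip top is at about (245,195) and the boss at (248,65). That puts the grip at about (0.497, 0.272), lying between the open fingers, so I'll descend onto it.

>>> move_arm:
  rows:
    - [0,-0.1,2,0,0,0,0]
    - [0,0,3,0,0,0,0]
    - [0,0,3,0,0,0,0]
    - [0,0,2,0,0,0,0]
    - [0,0,1.2,0,0,0,0]
    - [0,0,1,0,0,0,0]
    - [0,0,0.4,0,0,0,-0.3]
    - [0,0,0,0,0,0,-0.3]
    - [0,0,0,0,0,0,-0.3]
    - [0,0,0,0,0,0,-0.3]

```text
time: 12.03
tool_pos: [0.497, 0.2716, 0.0968]
tool_rot: [-0.0, 0.953, 0.304, 0.001]
contact_force: [-0.8, 0.2, 0.9]
gripper_width: 0.353
grasp_force: 0.0
```

```bash
cat >> h.py <<'E'
def lev(A=(.5865,.3335)):
    s=manip.state();p,w=pose(s);d=p[:2]-np.array(A);r=np.hypot(*d);th=np.degrees(np.arctan2(d[1],d[0]))%360
    F=s['contact_force'];c,sn=np.cos(np.radians(w)),np.sin(np.radians(w))
    print('t',round(s['time'],2),'p',p.round(4),'yaw',round(w,2),'r',r.round(4),'th',round(th,2),'Ftool x,y,z',(c*F[0]+sn*F[1]).round(2),(sn*F[0]-c*F[1]).round(2),-F[2].round(2),'w',round(s['gripper_width'],3),'gf',round(s['grasp_force'],2))
E
python3 -c "
from h import *
lev()"
```

```text
t 12.03 p [0.497  0.2716 0.0968] yaw 35.39 r 0.1088 th 214.67 Ftool x,y,z -0.56 -0.67 -0.94 w 0.353 gf 0.0
```

>>> move_arm:
  rows:
    - [0,-0.19,0,0,0,1,-0.35]
    - [0,-0.19,0,0,0,1,-0.4]
    - [0,-0.19,0,0,0,1,-0.4]
    - [0,-0.19,0,0,0,1,-0.4]
    - [0,0,0,0,0,0,-0.4]

```text
time: 12.45
tool_pos: [0.4915, 0.278, 0.0953]
tool_rot: [-0.0, 0.963, 0.27, 0.0]
contact_force: [0.0, 0.7, 0.2]
gripper_width: 0.3
grasp_force: 0.0
```

```bash
python3 -c "
from h import *
lev()
w=grab('wrist','w5.png')
i=w['img'].astype(int)
R=((i[...,2]>120)&(i[...,1]<60)).astype(np.uint8)
ys,xs=np.nonzero(R);print(xs.min(),xs.max(),ys.min(),ys.max())
"
```

```text
t 12.45 p [0.4915 0.278  0.0953] yaw 31.37 r 0.11 th 210.31 Ftool x,y,z 0.4 -0.59 -0.22 w 0.3 gf 0.0
207 328 0 242
```

>>> move_arm:
  rows:
    - [0.01,-0.38,0,0,0,2,-0.42]
    - [0.02,-0.58,0,0,0,3,-0.42]
    - [0.02,-0.58,0,0,0,3,-0.42]
    - [0.02,-0.58,0,0,0,3,-0.42]
    - [0.02,-0.58,0,0,0,3,-0.42]

```text
time: 12.92
tool_pos: [0.4809, 0.3018, 0.0951]
tool_rot: [0.001, 0.989, 0.15, 0.0]
contact_force: [1.4, -2.6, -0.1]
gripper_width: 0.287
grasp_force: 1.5
```

```bash
python3 -c "
from h import *
lev()
w=grab('wrist','w5.png')
i=w['img'].astype(int)
R=((i[...,2]>120)&(i[...,1]<60)).astype(np.uint8)
for r in (40,80,120,160,200,220,240):
  xs=np.nonzero(R[r])[0];print(r,xs.min() if len(xs) else None,xs.max() if len(xs) else None)
"
```

```text
t 12.92 p [0.4809 0.3018 0.0951] yaw 17.25 r 0.1103 th 196.72 Ftool x,y,z 0.56 2.88 0.1 w 0.287 gf 1.53
40 207 287
80 228 293
120 229 326
160 232 271
200 234 271
220 230 277
240 233 236
```

View pics/w5.png

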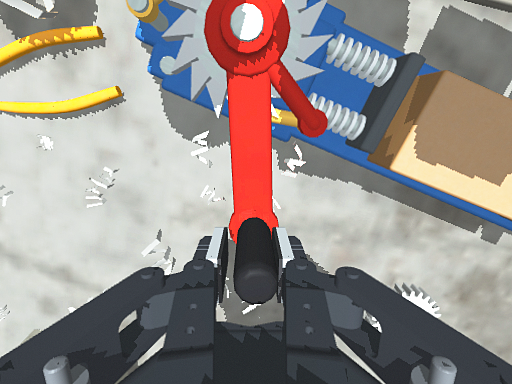

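The grip sits between the pads at (257,270), and the lever is moving with about 2.9 N at the grip. I'll carry on with the stroke.

>>> move_arm:
  rows:
    - [0.02,-0.58,0,0,0,3,-0.42]
    - [0.02,-0.58,0,0,0,3,-0.42]
    - [0.02,-0.58,0,0,0,3,-0.42]

```text
time: 13.22
tool_pos: [0.4771, 0.3189, 0.0952]
tool_rot: [0.0, 0.997, 0.072, 0.0]
contact_force: [1.2, -1.9, 1.3]
gripper_width: 0.286
grasp_force: 0.9
```

```bash
python3 -c "
from h import *
lev()"
```

```text
t 13.22 p [0.4771 0.3189 0.0952] yaw 8.31 r 0.1104 th 187.61 Ftool x,y,z 0.91 2.07 -1.34 w 0.286 gf 0.9
```

>>> move_arm:
  rows:
    - [0.02,-0.58,0,0,0,3,-0.42]
    - [0.02,-0.58,0,0,0,3,-0.42]
    - [0.02,-0.58,0,0,0,3,-0.42]

```text
time: 13.47
tool_pos: [0.476, 0.3362, 0.0951]
tool_rot: [0.001, 1.0, -0.006, -0.0]
contact_force: [-0.5, -2.1, 1.5]
gripper_width: 0.291
grasp_force: 1.3
```

```bash
python3 -c "
from h import *
lev()"
```

```text
t 13.47 p [0.476  0.3362 0.0951] yaw 359.32 r 0.1106 th 178.59 Ftool x,y,z -0.43 2.06 -1.52 w 0.291 gf 1.27
```

>>> move_arm:
  rows:
    - [0.02,-0.58,0,0,0,3,-0.42]
    - [0.02,-0.58,0,0,0,3,-0.42]
    - [0.02,-0.58,0,0,0,3,-0.42]
    - [0.02,-0.58,0,0,0,3,-0.42]

```text
time: 13.8
tool_pos: [0.4788, 0.3592, 0.0951]
tool_rot: [0.001, 0.994, -0.11, -0.0]
contact_force: [-0.5, -2.3, 1.9]
gripper_width: 0.289
grasp_force: 1.0
```

```bash
python3 -c "
from h import *
lev()"
```

```text
t 13.8 p [0.4788 0.3592 0.0951] yaw 347.32 r 0.1107 th 166.59 Ftool x,y,z -0.0 2.33 -1.91 w 0.289 gf 1.0
```

>>> move_arm:
  rows:
    - [0.01,-0.38,0,0,0,2,-0.42]
    - [0.01,-0.38,0,0,0,2,-0.42]
    - [0.01,-0.38,0,0,0,2,-0.42]
    - [0.01,-0.38,0,0,0,2,-0.42]

```text
time: 14.13
tool_pos: [0.4832, 0.3737, 0.0951]
tool_rot: [0.001, 0.984, -0.179, -0.0]
contact_force: [-0.0, -2.0, 1.8]
gripper_width: 0.293
grasp_force: 1.2
```

```bash
python3 -c "
from h import *
lev();print(manip.state()['joint_pos'].round(2))"
```

```text
t 14.13 p [0.4832 0.3737 0.0951] yaw 339.37 r 0.1109 th 158.75 Ftool x,y,z 0.67 1.86 -1.83 w 0.293 gf 1.17
[ 0.54  0.16  1.77 -0.    1.21  2.47]
```

>>> move_arm:
  rows:
    - [0,0.19,0,0,0,-1,-0.42]
    - [0,0.19,0,0,0,-1,-0.42]
    - [0.01,0.38,0,0,0,-2,-0.42]
    - [0.03,0.77,0,0,0,-4,-0.42]
    - [0.04,0.96,0,0,0,-5,-0.42]
    - [0.04,0.96,0,0,0,-5,-0.42]
    - [0.04,0.96,0,0,0,-5,-0.42]
    - [0.04,0.96,0,0,0,-5,-0.42]
    - [0.04,0.96,0,0,0,-5,-0.42]
    - [0.04,0.96,0,0,0,-5,-0.42]
    - [0.04,0.96,0,0,0,-5,-0.42]
    - [0.04,0.96,0,0,0,-5,-0.42]
    - [0.03,0.77,0,0,0,-4,-0.42]
    - [0.01,0.38,0,0,0,-2,-0.42]
    - [0.01,0.38,0,0,0,-2,-0.42]

```text
time: 15.38
tool_pos: [0.4963, 0.2712, 0.095]
tool_rot: [-0.0, 0.952, 0.306, -0.0]
contact_force: [-1.1, 0.7, 1.1]
gripper_width: 0.293
grasp_force: 0.5
```

```bash
python3 -c "
from h import *
lev()"
```

```text
t 15.38 p [0.4963 0.2712 0.095 ] yaw 35.59 r 0.1097 th 214.63 Ftool x,y,z -0.47 -1.16 -1.15 w 0.293 gf 0.54
```

>>> move_arm:
  rows:
    - [0,0.19,0,0,0,-1,-0.42]
    - [0,0.19,0,0,0,-1,-0.42]
    - [0,0.1,0,0,0,-0.5,-0.42]
    - [0,0.1,0,0,0,-0.5,-0.42]

```text
time: 15.72
tool_pos: [0.4998, 0.267, 0.095]
tool_rot: [-0.0, 0.944, 0.329, -0.0]
contact_force: [-2.6, 0.6, 0.7]
gripper_width: 0.29
grasp_force: 0.6
```

```bash
python3 -c "
from h import *
lev()"
```

```text
t 15.72 p [0.4998 0.267  0.095 ] yaw 38.46 r 0.1093 th 217.48 Ftool x,y,z -1.63 -2.07 -0.66 w 0.29 gf 0.56
```

>>> move_arm:
  rows:
    - [0,0.1,0,0,0,-0.5,-0.42]
    - [0,0.1,0,0,0,-0.5,-0.42]
    - [0,0,0,0,0,0,-0.42]

```text
time: 15.97
tool_pos: [0.5012, 0.2654, 0.095]
tool_rot: [0.0, 0.941, 0.337, -0.0]
contact_force: [-0.5, 0.5, -1.2]
gripper_width: 0.288
grasp_force: 0.3
```

```bash
python3 -c "
from h import *
lev()"
```

```text
t 15.97 p [0.5012 0.2654 0.095 ] yaw 39.43 r 0.1092 th 218.6 Ftool x,y,z -0.08 -0.7 1.2 w 0.288 gf 0.32
```

>>> move_arm:
  rows:
    - [0,0.1,0,0,0,-0.5,-0.42]
    - [0,0.1,0,0,0,-0.5,-0.42]
    - [0,0,0,0,0,0,-0.42]

```text
time: 16.22
tool_pos: [0.5023, 0.264, 0.095]
tool_rot: [-0.0, 0.938, 0.345, -0.0]
contact_force: [-2.3, 1.6, -0.3]
gripper_width: 0.292
grasp_force: 1.1
```

```bash
python3 -c "
from h import *
lev()"
```

```text
t 16.22 p [0.5023 0.264  0.095 ] yaw 40.42 r 0.1091 th 219.54 Ftool x,y,z -0.76 -2.71 0.35 w 0.292 gf 1.09
```

>>> move_arm:
  rows:
    - [0,0.1,0,0,0,-0.5,-0.42]
    - [0,0.1,0,0,0,-0.5,-0.42]
    - [0,0,0,0,0,0,-0.42]

```text
time: 16.47
tool_pos: [0.5025, 0.2638, 0.0949]
tool_rot: [-0.002, 0.935, 0.354, -0.001]
contact_force: [-5.9, 6.7, 1.7]
gripper_width: 0.285
grasp_force: 4.4
```

```bash
python3 -c "
from h import *
lev()"
```

```text
t 16.47 p [0.5025 0.2638 0.0949] yaw 41.42 r 0.1091 th 219.69 Ftool x,y,z 0.04 -8.94 -1.71 w 0.285 gf 4.36
```

>>> move_arm:
  rows:
    - [0,0.1,0,0,0,-0.5,-0.42]
    - [0,0,0,0,0,0,-0.42]

```text
time: 16.63
tool_pos: [0.5026, 0.2637, 0.0949]
tool_rot: [-0.003, 0.934, 0.358, -0.001]
contact_force: [-7.8, 8.2, 0.7]
gripper_width: 0.288
grasp_force: 5.8
```

```bash
python3 -c "
from h import *
lev()"
```

```text
t 16.63 p [0.5026 0.2637 0.0949] yaw 41.93 r 0.1091 th 219.75 Ftool x,y,z -0.3 -11.28 -0.75 w 0.288 gf 5.82
```

The home stop is reached at TCP angle 219.6°. Now the second driving stroke.

>>> move_arm:
  rows:
    - [0,-0.38,0,0,0,2,-0.42]
    - [0,-0.19,0,0,0,1,-0.42]
    - [0,-0.19,0,0,0,1,-0.42]
    - [0,-0.19,0,0,0,1,-0.42]
    - [0,-0.19,0,0,0,1,-0.42]
    - [0.01,-0.38,0,0,0,2,-0.42]
    - [0.02,-0.58,0,0,0,3,-0.42]
    - [0.02,-0.58,0,0,0,3,-0.42]
    - [0.02,-0.58,0,0,0,3,-0.42]

```text
time: 17.38
tool_pos: [0.487, 0.2883, 0.0953]
tool_rot: [0.001, 0.977, 0.214, 0.0]
contact_force: [0.8, -2.8, 0.9]
gripper_width: 0.291
grasp_force: 1.2
```

```bash
python3 -c "
from h import *
lev()"
```

```text
t 17.38 p [0.487  0.2883 0.0953] yaw 24.7 r 0.1093 th 204.41 Ftool x,y,z -0.44 2.85 -0.94 w 0.291 gf 1.18
```

>>> move_arm:
  rows:
    - [0.02,-0.58,0,0,0,3,-0.42]
    - [0.02,-0.58,0,0,0,3,-0.42]
    - [0.02,-0.58,0,0,0,3,-0.42]

```text
time: 17.63
tool_pos: [0.481, 0.3045, 0.0953]
tool_rot: [0.001, 0.991, 0.137, 0.0]
contact_force: [0.4, -3.8, 1.8]
gripper_width: 0.288
grasp_force: 1.8
```

```bash
python3 -c "
from h import *
lev()"
```

```text
t 17.63 p [0.481  0.3045 0.0953] yaw 15.71 r 0.1094 th 195.36 Ftool x,y,z -0.64 3.76 -1.82 w 0.288 gf 1.77
```

>>> move_arm:
  rows:
    - [0.02,-0.58,0,0,0,3,-0.42]
    - [0.02,-0.58,0,0,0,3,-0.42]
    - [0.02,-0.58,0,0,0,3,-0.42]

```text
time: 17.88
tool_pos: [0.4777, 0.3219, 0.0953]
tool_rot: [0.001, 0.998, 0.058, 0.0]
contact_force: [-0.3, -2.4, 0.3]
gripper_width: 0.289
grasp_force: 0.9
```

```bash
python3 -c "
from h import *
lev()"
```

```text
t 17.88 p [0.4777 0.3219 0.0953] yaw 6.7 r 0.1095 th 186.09 Ftool x,y,z -0.58 2.3 -0.34 w 0.289 gf 0.92
```

>>> move_arm:
  rows:
    - [0.02,-0.58,0,0,0,3,-0.42]
    - [0.02,-0.58,0,0,0,3,-0.42]
    - [0.02,-0.58,0,0,0,3,-0.42]

```text
time: 18.13
tool_pos: [0.477, 0.339, 0.0952]
tool_rot: [0.001, 1.0, -0.02, 0.0]
contact_force: [-0.9, -4.2, 1.8]
gripper_width: 0.29
grasp_force: 1.9
```

```bash
python3 -c "
from h import *
lev()"
```

```text
t 18.13 p [0.477  0.339  0.0952] yaw 357.72 r 0.1096 th 177.15 Ftool x,y,z -0.76 4.2 -1.79 w 0.29 gf 1.86
```

>>> move_arm:
  rows:
    - [0.02,-0.58,0,0,0,3,-0.42]
    - [0.02,-0.58,0,0,0,3,-0.42]
    - [0.02,-0.58,0,0,0,3,-0.42]

```text
time: 18.38
tool_pos: [0.4791, 0.356, 0.0953]
tool_rot: [0.001, 0.995, -0.098, -0.0]
contact_force: [-0.2, -3.3, 2.0]
gripper_width: 0.291
grasp_force: 1.8
```

```bash
python3 -c "
from h import *
lev()"
```

```text
t 18.38 p [0.4791 0.356  0.0953] yaw 348.72 r 0.1097 th 168.16 Ftool x,y,z 0.48 3.32 -1.95 w 0.291 gf 1.8
```

>>> move_arm:
  rows:
    - [0.02,-0.58,0,0,0,3,-0.42]
    - [0.02,-0.58,0,0,0,3,-0.42]
    - [0.01,-0.38,0,0,0,2,-0.42]

```text
time: 18.63
tool_pos: [0.4831, 0.3711, 0.0952]
tool_rot: [0.001, 0.986, -0.167, -0.0]
contact_force: [-2.1, -4.2, 3.2]
gripper_width: 0.291
grasp_force: 2.3
```

```bash
python3 -c "
from h import *
lev()"
```

```text
t 18.63 p [0.4831 0.3711 0.0952] yaw 340.74 r 0.11 th 160.03 Ftool x,y,z -0.62 4.66 -3.15 w 0.291 gf 2.34
```

>>> move_arm:
  rows:
    - [0.01,-0.38,0,0,0,2,-0.42]
    - [0.01,-0.38,0,0,0,2,-0.42]
    - [0.01,-0.38,0,0,0,2,-0.42]

```text
time: 18.88
tool_pos: [0.4873, 0.3811, 0.0952]
tool_rot: [0.002, 0.976, -0.218, -0.0]
contact_force: [-2.5, -4.9, 3.8]
gripper_width: 0.291
grasp_force: 2.8
```

```bash
python3 -c "
from h import *
lev()"
```

```text
t 18.88 p [0.4873 0.3811 0.0952] yaw 334.76 r 0.11 th 154.34 Ftool x,y,z -0.17 5.51 -3.8 w 0.291 gf 2.77
```

>>> move_arm:
  rows:
    - [0,0.19,0,0,0,-1,-0.42]
    - [0,0.19,0,0,0,-1,-0.42]
    - [0,0.19,0,0,0,-1,-0.42]
    - [0.01,0.38,0,0,0,-2,-0.42]
    - [0.03,0.77,0,0,0,-4,-0.42]
    - [0.04,0.96,0,0,0,-5,-0.42]
    - [0.04,0.96,0,0,0,-5,-0.42]
    - [0.04,0.96,0,0,0,-5,-0.42]
    - [0.04,0.96,0,0,0,-5,-0.42]
    - [0.04,0.96,0,0,0,-5,-0.42]
    - [0.04,0.96,0,0,0,-5,-0.42]
    - [0.04,0.96,0,0,0,-5,-0.42]
    - [0.04,0.96,0,0,0,-5,-0.42]
    - [0.04,0.96,0,0,0,-5,-0.42]
    - [0.03,0.77,0,0,0,-4,-0.42]
    - [0.01,0.38,0,0,0,-2,-0.42]
    - [0.01,0.38,0,0,0,-2,-0.42]
    - [0,0.19,0,0,0,-1,-0.42]
    - [0,0,0,0,0,0,-0.42]

```text
time: 20.47
tool_pos: [0.5003, 0.2678, 0.0951]
tool_rot: [-0.0, 0.946, 0.325, 0.0]
contact_force: [0.2, -0.8, 0.5]
gripper_width: 0.29
grasp_force: 0.0
```

```bash
python3 -c "
from h import *
lev()"
```

```text
t 20.47 p [0.5003 0.2678 0.0951] yaw 37.91 r 0.1084 th 217.32 Ftool x,y,z -0.32 0.74 -0.5 w 0.29 gf 0.0
```

>>> move_arm:
  rows:
    - [-0.1,0.19,0,0,0,-0.5,-0.42]
    - [0,0.19,0,0,0,-1,-0.42]
    - [0,0.05,0,0,0,0,-0.42]
    - [0,0,0,0,0,0,-0.42]

```text
time: 20.8
tool_pos: [0.502, 0.264, 0.0951]
tool_rot: [-0.0, 0.941, 0.337, -0.0]
contact_force: [-0.9, 0.8, 0.4]
gripper_width: 0.29
grasp_force: 0.4
```

```bash
python3 -c "
from h import *
lev()"
```

```text
t 20.8 p [0.502  0.264  0.0951] yaw 39.4 r 0.1094 th 219.44 Ftool x,y,z -0.15 -1.22 -0.4 w 0.29 gf 0.38
```

>>> move_arm:
  rows:
    - [0,-0.19,0,0,0,1,-0.42]
    - [0,-0.19,0,0,0,1,-0.42]
    - [0,-0.19,0,0,0,1,-0.42]
    - [0,-0.19,0,0,0,1,-0.42]
    - [0.01,-0.38,0,0,0,2,-0.42]
    - [0.01,-0.38,0,0,0,2,-0.42]
    - [0.01,-0.38,0,0,0,2,-0.42]
    - [0.01,-0.38,0,0,0,2,-0.42]

```text
time: 21.47
tool_pos: [0.4899, 0.2826, 0.0951]
tool_rot: [0.001, 0.972, 0.236, 0.0]
contact_force: [1.9, -3.5, -0.7]
gripper_width: 0.29
grasp_force: 2.2
```

```bash
python3 -c "
from h import *
lev()"
```

```text
t 21.47 p [0.4899 0.2826 0.0951] yaw 27.27 r 0.1092 th 207.78 Ftool x,y,z 0.07 3.94 0.74 w 0.29 gf 2.21
```

>>> move_arm:
  rows:
    - [0.01,-0.38,0,0,0,2,-0.42]
    - [0.01,-0.38,0,0,0,2,-0.42]
    - [0.01,-0.38,0,0,0,2,-0.42]
    - [0.01,-0.38,0,0,0,2,-0.42]

```text
time: 21.8
tool_pos: [0.484, 0.2961, 0.0951]
tool_rot: [0.002, 0.986, 0.167, 0.0]
contact_force: [1.6, -5.2, 0.9]
gripper_width: 0.29
grasp_force: 2.7
```

```bash
python3 -c "
from h import *
lev()"
```

```text
t 21.8 p [0.484  0.2961 0.0951] yaw 19.26 r 0.1091 th 200.05 Ftool x,y,z -0.16 5.4 -0.88 w 0.29 gf 2.69
```

>>> move_arm:
  rows:
    - [0.01,-0.38,0,0,0,2,-0.42]
    - [0.01,-0.38,0,0,0,2,-0.42]
    - [0.01,-0.38,0,0,0,2,-0.42]

```text
time: 22.05
tool_pos: [0.4808, 0.3067, 0.0951]
tool_rot: [0.002, 0.993, 0.116, -0.0]
contact_force: [0.2, -6.3, 2.2]
gripper_width: 0.293
grasp_force: 3.4
```

```bash
python3 -c "
from h import *
lev()"
```

```text
t 22.05 p [0.4808 0.3067 0.0951] yaw 13.27 r 0.1091 th 194.23 Ftool x,y,z -1.28 6.19 -2.25 w 0.293 gf 3.4
```

>>> move_arm:
  rows:
    - [0.01,-0.38,0,0,0,2,-0.42]
    - [0.01,-0.38,0,0,0,2,-0.42]
    - [0.01,-0.38,0,0,0,2,-0.42]

```text
time: 22.3
tool_pos: [0.4787, 0.318, 0.095]
tool_rot: [0.002, 0.998, 0.063, -0.0]
contact_force: [0.8, -5.8, 1.4]
gripper_width: 0.295
grasp_force: 2.9
```

```bash
python3 -c "
from h import *
lev()"
```

```text
t 22.3 p [0.4787 0.318  0.095 ] yaw 7.26 r 0.1089 th 188.2 Ftool x,y,z 0.08 5.85 -1.41 w 0.295 gf 2.92
```

>>> move_arm:
  rows:
    - [0.01,-0.38,0,0,0,2,-0.42]
    - [0.01,-0.38,0,0,0,2,-0.42]
    - [0.01,-0.38,0,0,0,2,-0.42]

```text
time: 22.55
tool_pos: [0.4778, 0.3293, 0.095]
tool_rot: [0.002, 1.0, 0.011, -0.0]
contact_force: [-0.6, -7.4, 1.7]
gripper_width: 0.288
grasp_force: 3.3
```

```bash
python3 -c "
from h import *
lev()"
```

```text
t 22.55 p [0.4778 0.3293 0.095 ] yaw 1.26 r 0.1088 th 182.21 Ftool x,y,z -0.75 7.41 -1.68 w 0.288 gf 3.34
```

>>> move_arm:
  rows:
    - [0.01,-0.38,0,0,0,2,-0.42]
    - [0.01,-0.38,0,0,0,2,-0.42]

```text
time: 22.72
tool_pos: [0.4779, 0.3367, 0.095]
tool_rot: [0.002, 1.0, -0.024, -0.0]
contact_force: [-1.9, -6.4, 2.7]
gripper_width: 0.292
grasp_force: 3.6
```

```bash
python3 -c "
from h import *
lev()"
```

```text
t 22.72 p [0.4779 0.3367 0.095 ] yaw 357.26 r 0.1087 th 178.29 Ftool x,y,z -1.57 6.49 -2.7 w 0.292 gf 3.6
```

>>> move_arm:
  rows:
    - [0.01,-0.38,0,0,0,2,-0.42]
    - [0.01,-0.38,0,0,0,2,-0.42]

```text
time: 22.88
tool_pos: [0.4785, 0.3442, 0.095]
tool_rot: [0.002, 0.998, -0.059, -0.0]
contact_force: [-1.3, -8.3, 3.3]
gripper_width: 0.292
grasp_force: 4.0
```

```bash
python3 -c "
from h import *
lev()"
```

```text
t 22.88 p [0.4785 0.3442 0.095 ] yaw 353.26 r 0.1086 th 174.37 Ftool x,y,z -0.32 8.35 -3.29 w 0.292 gf 3.96
```

>>> move_arm:
  rows:
    - [0.01,-0.38,0,0,0,2,-0.42]
    - [0.01,-0.38,0,0,0,2,-0.42]

```text
time: 23.05
tool_pos: [0.4795, 0.3514, 0.095]
tool_rot: [0.003, 0.996, -0.094, -0.001]
contact_force: [-1.5, -9.0, 4.7]
gripper_width: 0.293
grasp_force: 4.6
```

```bash
python3 -c "
from h import *
lev()
for k in range(6):
  grab('wrist'); lev()"
```

```text
t 23.05 p [0.4795 0.3514 0.095 ] yaw 349.27 r 0.1085 th 170.51 Ftool x,y,z 0.18 9.1 -4.69 w 0.293 gf 4.62
t 23.1 p [0.4796 0.3519 0.095 ] yaw 349.2 r 0.1085 th 170.21 Ftool x,y,z -0.34 7.35 -2.87 w 0.293 gf 3.39
t 23.15 p [0.4796 0.352  0.095 ] yaw 349.34 r 0.1085 th 170.2 Ftool x,y,z -0.24 5.94 -2.79 w 0.294 gf 3.19
t 23.2 p [0.4796 0.3519 0.095 ] yaw 349.37 r 0.1085 th 170.22 Ftool x,y,z -0.49 5.06 -3.87 w 0.291 gf 3.08
t 23.25 p [0.4796 0.3519 0.095 ] yaw 349.37 r 0.1085 th 170.21 Ftool x,y,z -0.4 5.92 -2.47 w 0.288 gf 3.01
t 23.3 p [0.4796 0.352  0.095 ] yaw 349.36 r 0.1085 th 170.2 Ftool x,y,z 0.34 6.88 -3.78 w 0.294 gf 2.98
t 23.35 p [0.4796 0.3519 0.095 ] yaw 349.36 r 0.1085 th 170.21 Ftool x,y,z 0.42 6.56 -2.62 w 0.288 gf 2.97
```

>>> move_arm:
  rows:
    - [0,-0.19,0,0,0,1,-0.42]
    - [0,-0.19,0,0,0,1,-0.42]
    - [0,-0.19,0,0,0,1,-0.42]

```text
time: 23.6
tool_pos: [0.4806, 0.3571, 0.095]
tool_rot: [0.003, 0.993, -0.119, -0.001]
contact_force: [-2.9, -7.0, 3.9]
gripper_width: 0.288
grasp_force: 3.9
```

```bash
python3 -c "
from h import *
lev()"
```

```text
t 23.6 p [0.4806 0.3571 0.095 ] yaw 346.32 r 0.1085 th 167.43 Ftool x,y,z -1.19 7.52 -3.94 w 0.288 gf 3.94
```

>>> move_arm:
  rows:
    - [0,-0.1,0,0,0,0.5,-0.42]
    - [0,-0.1,0,0,0,0.5,-0.42]

```text
time: 23.77
tool_pos: [0.4811, 0.3591, 0.095]
tool_rot: [0.003, 0.992, -0.128, -0.001]
contact_force: [-2.3, -7.5, 4.5]
gripper_width: 0.287
grasp_force: 3.8
```

```bash
python3 -c "
from h import *
lev()"
```

```text
t 23.77 p [0.4811 0.3591 0.095 ] yaw 345.34 r 0.1085 th 166.35 Ftool x,y,z -0.3 7.85 -4.48 w 0.287 gf 3.8
```

>>> move_arm:
  rows:
    - [0,0.1,0,0,0,-0.5,-0.42]
    - [0,0.1,0,0,0,-0.5,-0.42]
    - [0,0.1,0,0,0,-0.5,-0.42]
    - [0,0.1,0,0,0,-0.5,-0.42]

```text
time: 24.1
tool_pos: [0.4804, 0.3565, 0.095]
tool_rot: [0.001, 0.994, -0.11, -0.0]
contact_force: [-0.5, -4.5, 1.3]
gripper_width: 0.289
grasp_force: 2.1
```

```bash
python3 -c "
from h import *
lev()"
```

```text
t 24.1 p [0.4804 0.3565 0.095 ] yaw 347.42 r 0.1086 th 167.77 Ftool x,y,z 0.49 4.45 -1.27 w 0.289 gf 2.06
```

>>> move_arm:
  rows:
    - [0,0.1,0,0,0,-0.5,-0.42]
    - [0,0.1,0,0,0,-0.5,-0.42]
    - [0,0.1,0,0,0,-0.5,-0.42]
    - [0,0.1,0,0,0,-0.5,-0.42]

```text
time: 24.43
tool_pos: [0.4798, 0.3528, 0.0951]
tool_rot: [0.0, 0.996, -0.092, 0.0]
contact_force: [-0.5, -4.7, 0.9]
gripper_width: 0.295
grasp_force: 2.1
```

```bash
python3 -c "
from h import *
lev()"
```

```text
t 24.43 p [0.4798 0.3528 0.0951] yaw 349.44 r 0.1085 th 169.74 Ftool x,y,z 0.33 4.77 -0.91 w 0.295 gf 2.12
```

>>> move_arm:
  rows:
    - [0,0.19,0,0,0,-1,-0.42]
    - [0,0.19,0,0,0,-1,-0.42]

```text
time: 24.6
tool_pos: [0.4791, 0.3491, 0.0951]
tool_rot: [0.0, 0.997, -0.074, 0.0]
contact_force: [-0.6, -4.4, 1.3]
gripper_width: 0.29
grasp_force: 2.0
```

```bash
python3 -c "
from h import *
lev()"
```

```text
t 24.6 p [0.4791 0.3491 0.0951] yaw 351.49 r 0.1085 th 171.72 Ftool x,y,z 0.09 4.39 -1.29 w 0.29 gf 2.03
```

>>> move_arm:
  rows:
    - [0,0.19,0,0,0,-1,-0.42]
    - [0,0.19,0,0,0,-1,-0.42]

```text
time: 24.77
tool_pos: [0.4786, 0.3454, 0.0951]
tool_rot: [-0.0, 0.998, -0.057, 0.0]
contact_force: [-0.0, -3.8, 1.0]
gripper_width: 0.292
grasp_force: 1.9
```

```bash
python3 -c "
from h import *
lev()"
```

```text
t 24.77 p [0.4786 0.3454 0.0951] yaw 353.5 r 0.1086 th 173.73 Ftool x,y,z 0.4 3.83 -0.96 w 0.292 gf 1.91
```

>>> move_arm:
  rows:
    - [0,0.19,0,0,0,-1,-0.42]
    - [0,0.19,0,0,0,-1,-0.42]

```text
time: 24.93
tool_pos: [0.4782, 0.3416, 0.0951]
tool_rot: [-0.0, 0.999, -0.039, 0.0]
contact_force: [-0.3, -2.6, 1.3]
gripper_width: 0.289
grasp_force: 1.8
```

```bash
python3 -c "
from h import *
lev()"
```

```text
t 24.93 p [0.4782 0.3416 0.0951] yaw 355.49 r 0.1086 th 175.74 Ftool x,y,z -0.12 2.59 -1.32 w 0.289 gf 1.81
```

>>> move_arm:
  rows:
    - [0,0.19,0,0,0,-1,-0.42]
    - [0,0.19,0,0,0,-1,-0.42]
    - [0,0.19,0,0,0,-1,-0.42]

```text
time: 25.18
tool_pos: [0.4778, 0.3359, 0.0951]
tool_rot: [-0.0, 1.0, -0.013, 0.0]
contact_force: [-0.3, -2.8, 0.8]
gripper_width: 0.294
grasp_force: 1.7
```

```bash
python3 -c "
from h import *
lev()"
```

```text
t 25.18 p [0.4778 0.3359 0.0951] yaw 358.5 r 0.1087 th 178.71 Ftool x,y,z -0.25 2.77 -0.75 w 0.294 gf 1.67
```

>>> move_arm:
  rows:
    - [0,0.19,0,0,0,-1,-0.42]
    - [0,0.19,0,0,0,-1,-0.42]
    - [0,0.19,0,0,0,-1,-0.42]

```text
time: 25.43
tool_pos: [0.4778, 0.3303, 0.0951]
tool_rot: [-0.0, 1.0, 0.013, 0.0]
contact_force: [-1.0, -2.9, 0.6]
gripper_width: 0.294
grasp_force: 1.5
```

```bash
python3 -c "
from h import *
lev()"
```

```text
t 25.43 p [0.4778 0.3303 0.0951] yaw 1.5 r 0.1088 th 181.7 Ftool x,y,z -1.09 2.87 -0.63 w 0.294 gf 1.53
```

>>> move_arm:
  rows:
    - [0.01,0.38,0,0,0,-2,-0.42]
    - [0.01,0.38,0,0,0,-2,-0.42]

```text
time: 25.6
tool_pos: [0.4783, 0.3228, 0.0951]
tool_rot: [-0.0, 0.999, 0.048, 0.0]
contact_force: [-0.3, -2.8, -0.4]
gripper_width: 0.288
grasp_force: 1.3
```

```bash
python3 -c "
from h import *
lev()"
```

```text
t 25.6 p [0.4783 0.3228 0.0951] yaw 5.55 r 0.1087 th 185.66 Ftool x,y,z -0.56 2.74 0.42 w 0.288 gf 1.28
```

>>> move_arm:
  rows:
    - [0.01,0.38,0,0,0,-2,-0.42]
    - [0.01,0.38,0,0,0,-2,-0.42]

```text
time: 25.77
tool_pos: [0.4793, 0.3158, 0.0952]
tool_rot: [-0.001, 0.997, 0.083, 0.0]
contact_force: [-0.6, -1.1, -0.7]
gripper_width: 0.29
grasp_force: 0.0
```

```bash
python3 -c "
from h import *
lev()"
```

```text
t 25.77 p [0.4793 0.3158 0.0952] yaw 9.53 r 0.1086 th 189.39 Ftool x,y,z -0.75 1.03 0.7 w 0.29 gf 0.0
```

The return shows the holding pawl is one notch short: the wheel dropped back near th ≈ 187, so the next tooth catches at about th 165. I'll drive again slowly, a little past that point.

>>> move_arm:
  rows:
    - [0,-0.19,0,0,0,1,-0.42]
    - [0,-0.19,0,0,0,1,-0.42]
    - [0.01,-0.38,0,0,0,2,-0.42]
    - [0.01,-0.38,0,0,0,2,-0.42]
    - [0.01,-0.38,0,0,0,2,-0.42]
    - [0.01,-0.38,0,0,0,2,-0.42]
    - [0.01,-0.38,0,0,0,2,-0.42]
    - [0.01,-0.38,0,0,0,2,-0.42]
    - [0.01,-0.38,0,0,0,2,-0.42]
    - [0,-0.19,0,0,0,1,-0.42]
    - [0,-0.19,0,0,0,1,-0.42]

```text
time: 26.68
tool_pos: [0.4789, 0.3483, 0.0951]
tool_rot: [0.002, 0.997, -0.076, -0.001]
contact_force: [-1.0, -7.9, 4.1]
gripper_width: 0.286
grasp_force: 4.2
```

```bash
python3 -c "
from h import *
lev()"
```

```text
t 26.68 p [0.4789 0.3483 0.0951] yaw 351.31 r 0.1086 th 172.18 Ftool x,y,z 0.23 7.92 -4.11 w 0.286 gf 4.15
```

>>> move_arm:
  rows:
    - [0,-0.19,0,0,0,1,-0.42]
    - [0,-0.19,0,0,0,1,-0.42]
    - [0,-0.19,0,0,0,1,-0.42]
    - [0,-0.19,0,0,0,1,-0.42]

```text
time: 27.02
tool_pos: [0.4801, 0.3558, 0.095]
tool_rot: [0.002, 0.994, -0.111, -0.001]
contact_force: [-0.9, -7.2, 4.2]
gripper_width: 0.288
grasp_force: 3.7
```

```bash
python3 -c "
from h import *
lev()"
```

```text
t 27.02 p [0.4801 0.3558 0.095 ] yaw 347.29 r 0.1087 th 168.16 Ftool x,y,z 0.68 7.21 -4.22 w 0.288 gf 3.7
```

>>> move_arm:
  rows:
    - [0,-0.19,0,0,0,1,-0.42]
    - [0,-0.19,0,0,0,1,-0.42]
    - [0,-0.19,0,0,0,1,-0.42]

```text
time: 27.27
tool_pos: [0.4813, 0.3614, 0.095]
tool_rot: [0.002, 0.991, -0.137, -0.001]
contact_force: [-2.3, -7.9, 3.0]
gripper_width: 0.287
grasp_force: 3.8
```

```bash
python3 -c "
from h import *
lev()"
```

```text
t 27.27 p [0.4813 0.3614 0.095 ] yaw 344.3 r 0.1088 th 165.16 Ftool x,y,z -0.12 8.21 -3.02 w 0.287 gf 3.79
```

>>> move_arm:
  rows:
    - [0,-0.19,0,0,0,1,-0.42]
    - [0,-0.19,0,0,0,1,-0.42]
    - [0,-0.19,0,0,0,1,-0.42]

```text
time: 27.52
tool_pos: [0.4829, 0.3669, 0.095]
tool_rot: [0.002, 0.987, -0.163, -0.001]
contact_force: [-2.3, -7.5, 3.8]
gripper_width: 0.294
grasp_force: 3.9
```

```bash
python3 -c "
from h import *
lev()"
```

```text
t 27.52 p [0.4829 0.3669 0.095 ] yaw 341.29 r 0.1089 th 162.13 Ftool x,y,z 0.24 7.88 -3.76 w 0.294 gf 3.93
```

>>> move_arm:
  rows:
    - [0,0.19,0,0,0,-1,-0.42]
    - [0,0.19,0,0,0,-1,-0.42]
    - [0,0.19,0,0,0,-1,-0.42]

```text
time: 27.77
tool_pos: [0.4815, 0.3623, 0.0951]
tool_rot: [0.0, 0.991, -0.135, -0.0]
contact_force: [-0.2, -2.2, 1.7]
gripper_width: 0.292
grasp_force: 1.4
```

```bash
python3 -c "
from h import *
lev()"
```

```text
t 27.77 p [0.4815 0.3623 0.0951] yaw 344.45 r 0.1089 th 164.63 Ftool x,y,z 0.37 2.16 -1.71 w 0.292 gf 1.36
```

>>> move_arm:
  rows:
    - [0,0.19,0,0,0,-1,-0.42]
    - [0,0.19,0,0,0,-1,-0.42]
    - [0,0.19,0,0,0,-1,-0.42]

```text
time: 28.02
tool_pos: [0.4804, 0.3573, 0.0951]
tool_rot: [-0.001, 0.994, -0.109, 0.0]
contact_force: [-0.2, -0.3, -0.2]
gripper_width: 0.287
grasp_force: 0.0
```

```bash
python3 -c "
from h import *
lev()"
```

```text
t 28.02 p [0.4804 0.3573 0.0951] yaw 347.48 r 0.1087 th 167.38 Ftool x,y,z -0.17 0.35 0.16 w 0.287 gf 0.0
```

The notch held this time: the load dropped at once on the return, and slow driving took about 8 N. Now I'll swing the lever back home.

>>> move_arm:
  rows:
    - [0.01,0.38,0,0,0,-2,-0.42]
    - [0.03,0.77,0,0,0,-4,-0.42]
    - [0.04,0.96,0,0,0,-5,-0.42]
    - [0.04,0.96,0,0,0,-5,-0.42]
    - [0.04,0.96,0,0,0,-5,-0.42]
    - [0.04,0.96,0,0,0,-5,-0.42]
    - [0.04,0.96,0,0,0,-5,-0.42]
    - [0.04,0.96,0,0,0,-5,-0.42]
    - [0.04,0.96,0,0,0,-5,-0.42]
    - [0.02,0.77,0,0,0,-4,-0.42]
    - [0,0.38,0,0,0,-2,-0.42]
    - [0,0.38,0,0,0,-2,-0.42]
    - [0,0,0,0,0,0,-0.42]

```text
time: 29.1
tool_pos: [0.4993, 0.2673, 0.0952]
tool_rot: [-0.0, 0.95, 0.312, 0.0]
contact_force: [-0.6, -0.8, -0.4]
gripper_width: 0.29
grasp_force: 0.0
```

```bash
python3 -c "
from h import *
lev()"
```

```text
t 29.1 p [0.4993 0.2673 0.0952] yaw 36.42 r 0.1095 th 217.21 Ftool x,y,z -0.94 0.26 0.37 w 0.29 gf 0.0
```

>>> move_arm:
  rows:
    - [0,0.15,0,0,0,-1,-0.42]
    - [0,0.15,0,0,0,-1,-0.42]
    - [0,0.1,0,0,0,-0.5,-0.42]
    - [0,0.1,0,0,0,0,-0.42]
    - [0,0.05,0,0,0,0,-0.42]
    - [0,0,0,0,0,0,-0.42]

```text
time: 29.6
tool_pos: [0.5019, 0.2636, 0.0951]
tool_rot: [-0.001, 0.943, 0.333, -0.0]
contact_force: [-2.6, 4.2, 1.6]
gripper_width: 0.29
grasp_force: 2.1
```

```bash
python3 -c "
from h import *
lev()"
```

```text
t 29.6 p [0.5019 0.2636 0.0951] yaw 38.89 r 0.1097 th 219.57 Ftool x,y,z 0.65 -4.91 -1.59 w 0.29 gf 2.11
```

>>> move_arm:
  rows:
    - [0,-0.15,0,0,0,0,-0.42]
    - [0,-0.1,0,0,0,0,-0.3]
    - [0,0,0,0,0,0,-0.1]
    - [0,0,0,0,0,0,0]
    - [0,0,0,0,0,0,0]
    - [0,0,-1,0,0,0,0]
    - [0,0,-2,0,0,0,0]
    - [0,0,-3,0,0,0,0]
    - [0,0,-4,0,0,0,0]
    - [0,0,-4,0,0,0,0]
    - [0,0,0,0,0,0,0]
    - [0,0,0,0,0,0,0]

```text
time: 30.6
tool_pos: [0.5027, 0.2657, 0.2402]
tool_rot: [0.0, 0.943, 0.333, 0.004]
contact_force: [-0.5, -0.2, -1.0]
gripper_width: 0.496
grasp_force: 0.0
```

```bash
python3 - <<'E'
from h import *
lev()
w=grab('wrist','w9.png')
i=w['img'].astype(int)
h=cv2.cvtColor(w['img'],cv2.COLOR_BGR2HSV)
# lever direction via red pixels axis
m=cv2.inRange(h,(0,180,110),(4,255,255)); c=max(cv2.findContours(m,0,2)[0],key=cv2.contourArea)
r=cv2.minAreaRect(c);P=np.array([onz(w,*p,.06)[:2] for p in cv2.boxPoints(r)]);print('red',P.round(3).tolist())
# block & gear/carton check
m=cv2.inRange(h,(5,80,60),(18,200,255)); c=max(cv2.findContours(m,0,2)[0],key=cv2.contourArea);r=cv2.minAreaRect(c)
print('block',np.array([onz(w,*p,.05)[:2] for p in cv2.boxPoints(r)]).round(3).tolist())
# dark pixel centre of grip
g=((i.max(2)<50)*255).astype(np.uint8); g[:150]=0;g[230:]=0;g[:,:210]=0;g[:,290:]=0
c=max(cv2.findContours(g,0,2)[0],key=cv2.contourArea);print('grip',cv2.boundingRect(c))
x,y,W,H=cv2.boundingRect(c);G=onz(w,x+W/2,y+H-W/2,.12);print(G.round(4),'dir',np.degrees(np.arctan2(G[1]-.3335,G[0]-.5865))%360)
E
```

```text
t 30.6 p [0.5027 0.2657 0.2402] yaw 38.89 r 0.1078 th 218.99 Ftool x,y,z -0.49 -0.12 1.05 w 0.496 gf 0.0
red [[0.587, 0.365], [0.626, 0.323], [0.528, 0.222], [0.483, 0.269]]
block [[0.542, 0.231], [0.602, 0.224], [0.591, 0.109], [0.526, 0.112]]
grip (238, 172, 20, 30)
[0.5023 0.2654 0.12  ] dir 218.96723311612604
```

```bash
python3 -c "
from plant import manip
print(manip.job_done())"
```

```text
the job is handed in; nothing more can be done
None
```

The job is handed in: the block lies flat on the bed and is clamped against the stop with about 8 N needed to drive the lever. The lever is back at its home stop, the gripper is clear, and the gear and carton were never touched. Robot time was about 31 s. I judged the snug fit from the force readings, which varied by about 1 N and peaked at 9.1 N while driving, and took no close-up of the pad on the block.

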